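Clear the press nest and present the upper crimp die

ROBOT

A 6-joint arm with a two-finger parallel gripper is mounted at the origin on the work surface. World frame = base frame: x ahead of the robot, y to its left, z up, the work surface at z = 0. Lengths are in m, angles in rad, forces in N, time in s.
With the tool pointing down it reaches from about 0.225 to 0.875 m from the base axis. Payload 3.4 kg.
Tool frame: the origin (TCP) lies at the very end of the fingers, on their centre line; the grasp point (between the pads) lies 19 mm behind it; z points along the fingers, y is the direction in which the jaws open and shut (so a half turn about z gives the same grasp; the last joint's range is limited). The gripper opens to 85 mm and grips with 20 to 120 N. Pads are 22 mm wide; open, the fingers measure 114 mm over their backs; the gripper's body (76 mm by 85 mm) begins 54 mm behind the grasp point. The pads swing forward as they close: fully open they stand 13 mm farther back than shut.
Start: joints at [1.083, 0.276, 1.505, -0, 1.361, -0.121], TCP at [0.206, 0.537, 0.231] pointing down, gripper open.
Joint ranges: [-2.89, 2.89], [-0.75, 2.08], [0.22, 2.7], [-1.18, 4.32], [0.11, 2.71], [-2.7, 2.7]. Speed limits (rad/s): [2.57, 2.57, 3.14, 3.14, 3.14, 3.14].

INTERFACE

Orientations are given as a unit quaternion [w, x, y, z].
In Python, from rig import r gives the robot as it stands.
- The arm moves only by the tool servo_tool, never from a script. Its argument "commands" is a list of rows, each an object with "twist": the turn, a rotation vector about the world's x, y, z in rad, a list of three; "travel": the shift along the world's x, y, z in cm, a list of three; "claw": the finger opening in cm, from 0 to 8.54. A call has 1 to 12 rows; each row is the pose to reach, as a shift and turn from the pose measured when the call began; what a row does not reach only later rows make up. A row lasts 1/10 s, in which the tool goes at most 50 mm and 8.59 degrees, less where a joint would pass 70% of its speed; a pose out of reach is approached as far as the arm can. A call with a gripper value outside its range is refused whole. The fingers move at their own pace and stop on an object; "newtons" is the grip in N (left out, the last holds). Time passes only in rows, so rows that repeat a pose let the fingers close. It gives the time, the measured TCP pose, the force and the opening at its end, in the units of the state.
- r.get_obs(): the state, without advancing time (a new reading comes with each control period).
- r.get_image(name): name is "scene" or "top" or "wrist"; returns the picture (400x640x3 uint8, red, green, blue); there is no depth.
- r.camera_params(name): a dict with "fx", "fy", "cx", "cy" (pixels), "camera_from_world" (4x4, takes a point from world to camera coordinates); the wrist camera has in their place "T_tool_cam" (4x4, takes a point from camera to tool coordinates, whose origin is the TCP and whose axes are the flange's). Camera axes: x right, y down, z forward; pixel columns grow to the right and rows downward; lengths in m; the calibration is good to about 2 mm. A picture is of the moment at which its call begins: read the wrist's pose just before it. camera_params takes no time and is no camera call.
- r.finish_job(): hands the job in, once; it reports no verdict.
Trained networks look in the newest picture that a camera, given by its name, has taken for a name from the list of things; names that differ only in an ending like _2 or _b are one class to them, and where a whole thing is asked for, a point or a joint stands for the part that bears it (a point fixed in the world has none). Each returns a list of dicts, best first, with "conf" (0 to 1); they miss things now and then, are a little off and sometimes report something else, mostly with a low value. They report only what shows in the picture. A call takes as long as a camera call. They do not tell look-alikes from the thing itself.
- r.look_for(camera, query): "extent" ([centre column, centre row, width, height] in pixels, round what is visible of it).
- r.silhouettes(camera, query): "pixels" (400x640 bool, what is visible of it) and "extent" ([centre column, centre row, width, height] in pixels, round what is visible of it).
The state is a dict: "clock": time; "qpos": joint angles; "qvel": joint speeds; "joint_efforts": joint torques, N m; "eef_pos": TCP position; "tool_rot": TCP orientation; "force": force on the tool from outside, world axes, zero at the start; "torque": the same for the moment, N m; "finger_gap": opening from 0.0 (shut) to 1.0 (fully open).
Only numpy, scipy, OpenCV 4.12 (cv2) and the standard library are available. Lean on these libraries where they do the work, as an engineer would, in place of code of your own. Each camera call takes 0.05 s, during which the arm holds its last target. There are 200 camera calls.

TASK

The hand press is being set up for a new crimp: take the spoiled brass ferrule sleeve out of the groove of the lower die on the press and drop it into the wire basket. Then pick up the upper die (the steel die with the flat tang on top), carry it over the die rack without bumping the rack, and hold it hovering level over the lower die, squarely in line with it and about 10 mm above, never letting it touch the press. Finish while still holding it there, still and gripped, and leave everything else on the bench where it is.

Things in the scene. Friction and masses are not known exactly. Their poses are not given: they have to be found in the camera images.
- press: Green cast iron hand press, fixed. Origin on the bench under the middle of its lower die. It stands to its own -y side: base 22 mm high, 130 mm wide, y -120 to -400 mm; column 320 mm high at y = -335 mm; head at z 270 to 350 mm, out to y = -160 mm; ram at y = -190 mm down to z = 210 mm; lever to z = 520 mm. The shoe under the lower die is 22 mm high, 70 mm wide, out to y = +45 mm.
- nest (a point): Middle of the top of the lower die, 60 mm above the bench, axes as the press, z up. The lower die is a steel block 30 mm (x) by 44 mm (y), 38 mm above the shoe. An open groove 18 mm wide, 4 mm deep runs along x through its top between two flat lands; this point is at the height of the lands, over the groove's middle.
- ferrule: Spoiled brass ferrule sleeve, a rigid tube 54 mm long, 20 mm diameter, about 50 g. Origin in its middle, on its axis; its x axis runs along the tube. It lies in the groove of the lower die along the press's x, its axis 6 mm above the nest point; both ends overhang the 30 mm die by about 12 mm, so it can be gripped end to end.
- basket: Steel wire reject basket, fixed, open on top, inside 148 mm (x) by 118 mm (y), rim 60 mm above the bench, floor 4 mm thick. Origin under the middle of its floor, on the bench.
- rack: Dark wooden die rack, fixed, 280 mm long (its x) by 50 mm, 45 mm high, with five steel dies fixed in a row on it, the tallest reaching 105 mm above the bench. Origin on the bench under its middle. It stands between the press and the loose dies.
- upper_die: Upper die, loose, steel, about 0.3 kg: block 30 mm (x) by 44 mm (y), 26 mm high, a groove 18 mm wide, 4 mm deep along x in its underside, and an upright flat tang on top, 28 mm (x) by 14 mm (y), from 26 to 56 mm height, to be gripped across its 14 mm. Origin in the middle of the underside, level with the lands it stands on; z up. Its x axis is to line up with the press's x axis, either way round.
- plain_die: Bystander: steel die like the upper die, 30 x 44 x 26 mm, without a tang. Origin under its middle.
- round_punch: Bystander: round steel punch, 40 mm diameter base 22 mm high, with a round stem 14 mm in diameter, 50 mm high in all. Origin under its middle.
- housing: Bystander: red plastic terminal housing 40 x 28 x 25 mm. Origin under its middle.
- spacer: Bystander: white nylon spacer ring, 24 mm diameter, 20 mm high. Origin under its middle.
- good_sleeve: Bystander: good brass sleeve standing on end, 20 mm diameter, 54 mm high. Origin under its middle.
- driver: Bystander: screwdriver 180 mm long, lying on the bench. Origin under its middle.
Things that resemble listed ones, but are neither listed nor needed, are in the scene too. What is shaped like the upper_die but blue is not meant.

How it is judged:
By the outcome, as a careful person would: the job done as asked, in the order asked, and still so for the second after the job is handed in, while the arm keeps its last pose, push and grip.
It also fails if it takes over 58 s, if anything falls off the work surface, if the arm or the gripper's body presses on something with over 40 N, if the wrist force passes 120 N, or if a joint passes its speed limit or range.

## Working session

There is one attempt and no reset: what is moved stays moved. The work goes in short steps, Python scripts to look and compute and a tool call to move; the robot and the scene stay as the last step left them, time stands still between calls to the robot, and variables do not carry over. Pictures are saved under pics/ and viewed, about 8 in all and at most 12, crops included, and the job is handed in when it is done.

Besides the shell and the picture viewer there is one more tool, called after "Request:" as a command line: name --argument value ..., lists and objects as JSON in quotes. servo_tool: Moves the arm, as the interface text tells. Its arguments: {"type":"object","properties":{"commands":{"type":"array"},"newtons":{"type":"number"}},"required":["commands"]}

```bash
ls; mkdir -p pics
cat > h.py <<'E'
import numpy as np, cv2
from rig import r
from scipy.spatial.transform import Rotation as R
def save(im,n): cv2.imwrite('pics/'+n,cv2.cvtColor(np.ascontiguousarray(im),cv2.COLOR_RGB2BGR))
def cam(name,o=None):
    p=r.camera_params(name)
    K=np.array([[p['fx'],0,p['cx']],[0,p['fy'],p['cy']],[0,0,1]])
    if 'camera_from_world' in p: T=np.array(p['camera_from_world'])
    else:
        o=o or r.get_obs(); q=o['tool_rot']; W=np.eye(4); W[:3,:3]=R.from_quat([q[1],q[2],q[3],q[0]]).as_matrix(); W[:3,3]=o['eef_pos']
        T=np.linalg.inv(W@np.array(p['T_tool_cam']))
    return K,T
def proj(P,K,T):
    P=np.atleast_2d(P); c=P@T[:3,:3].T+T[:3,3]; u=c@K.T; return u[:,:2]/u[:,2:]
def back(uv,z,K,T):
    d=T[:3,:3].T@np.linalg.solve(K,[uv[0],uv[1],1]); c=-T[:3,:3].T@T[:3,3]
    return c+d*(z-c[2])/d[2]
E
python3 - <<'E'
from h import *
o=r.get_obs(); print(o)
t=r.get_image('top'); s=r.get_image('scene')
save(t,'t0.png'); save(s,'s0.png')
for c in('top','scene'):
    K,T=cam(c); print(c,(-T[:3,:3].T@T[:3,3]).round(3))
    for q,z in(('press',0),('ferrule',.066),('basket',.06),('rack',.045),('upper_die',.05),('good_sleeve',.05)):
        for d in r.look_for(c,q)[:4]: print(c,q,round(d['conf'],2),np.round(d['extent'],1),back(d['extent'][:2],z,K,T).round(3))
E
```

```text
pics
{'clock': 0.0, 'qpos': array([ 1.08299686e+00,  2.76596284e-01,  1.50615288e+00, -1.95714915e-05,
        1.36067099e+00, -1.20991514e-01]), 'qvel': array([ 0.00026095, -0.00043558,  0.00123828, -0.00077495,  0.00142705,
        0.00031314]), 'joint_efforts': array([-4.02146525e-04, -4.16752017e+01, -2.45805538e+01,  1.11722516e-04,
        1.09579720e-02, -9.82318141e-06]), 'eef_pos': array([0.20597389, 0.53627578, 0.23043109]), 'tool_rot': array([-2.64736796e-04,  1.82375420e-01,  9.83228545e-01, -8.74609922e-04]), 'force': array([-0.6658734 ,  0.74792034, -0.03472453]), 'torque': array([-0.02036928,  0.06075328, -0.00194768]), 'finger_gap': 1.000928088205265}
top [0.347 0.055 1.141]
top press 0.68 [529.  229.8 218.1  94.7] [ 0.49  -0.461  0.   ]
top ferrule 0.63 [449.9 230.9   8.2  25.5] [ 0.481 -0.246  0.066]
top basket 0.94 [205.1 209.8  56.6  76.9] [0.539 0.326 0.06 ]
top rack 0.56 [363.8 219.9  33.1 117.8] [ 0.513 -0.048  0.045]
top upper_die 0.84 [326.5 144.7  17.6  20.7] [0.699 0.038 0.05 ]
top upper_die 0.78 [253.1 149.6  13.6  19.7] [0.689 0.217 0.05 ]
top upper_die 0
[... 248 characters left out ...]
  0.05 ]
scene [ 1.099 -0.316  0.532]
scene press 0.67 [100.  249.5 199.9 217.6] [ 0.331 -0.349  0.   ]
scene ferrule 0.64 [165.7 246.4  13.4  27. ] [ 0.484 -0.244  0.066]
scene basket 0.9 [416.8 188.9  88.7  63.6] [0.589 0.285 0.06 ]
scene basket 0.39 [365.9 214.8  16.5  19.7] [0.603 0.126 0.06 ]
scene rack 0.85 [277.4 237.1 100.8 106.2] [ 0.549 -0.052  0.045]
scene rack 0.25 [186.7 346.9  21.4  27.3] [ 0.697 -0.279  0.045]
scene upper_die 0.91 [348.5 176.   14.4  23.8] [0.442 0.202 0.05 ]
scene upper_die 0.65 [379.4 237.5  25.1  26.6] [0.666 0.109 0.05 ]
scene upper_die 0.6 [329.4 231.8  29.9  36.3] [0.597 0.039 0.05 ]
scene good_sleeve 0.68 [187.5 348.9  21.2  31. ] [ 0.705 -0.279  0.05 ]
```

Run:
```python
import cv2
t=cv2.imread('pics/t0.png')[100:300,170:490]; cv2.imwrite('pics/t0c.png',cv2.resize(t,(800,500),interpolation=cv2.INTER_CUBIC))
s=cv2.imread('pics/s0.png')[130:370,120:480]; cv2.imwrite('pics/s0c.png',cv2.resize(s,(800,533),interpolation=cv2.INTER_CUBIC))
```

```text
(no output)
```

View pics/t0c.png

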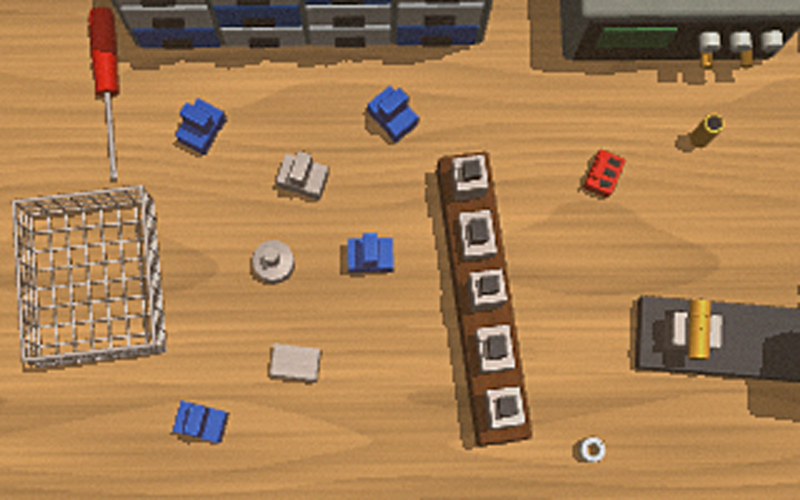

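View pics/s0c.png

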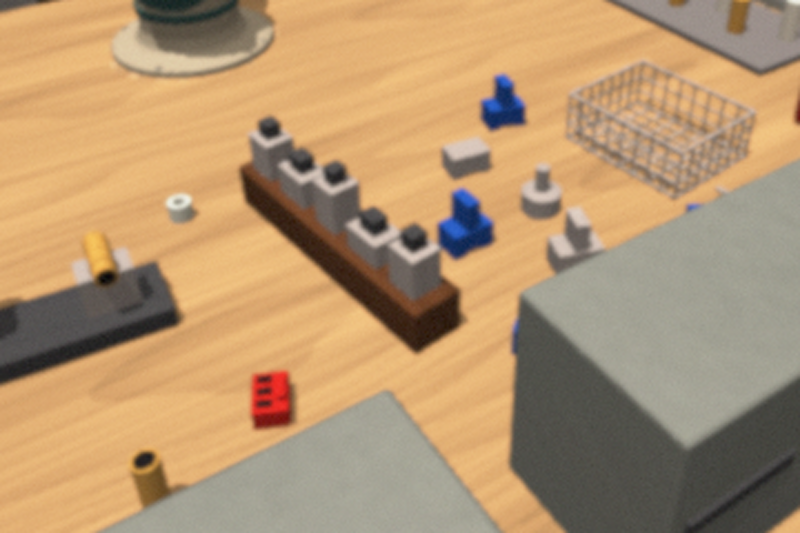

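The four blue tang dies at crop (200,125), (392,113), (370,253) and (200,422) are look-alikes. The only grey steel die with a flat tang is at crop (302,175), which is about (291,170) in the top picture. The grey block at (295,363) is the plain die. The ferrule lies on the lower die at crop (698,328), and the basket is at (88,275). I'll move over the nest for a closer look.

Request:
servo_tool --commands '[{"twist":[0,0,-1.26],"travel":[27.4,-78,4],"claw":8.5},{"twist":[0,0,-1.26],"travel":[27.4,-78,4],"claw":8.5},{"twist":[0,0,-1.26],"travel":[27.4,-78,4],"claw":8.5},{"twist":[0,0,-1.26],"travel":[27.4,-78,4],"claw":8.5},{"twist":[0,0,-1.26],"travel":[27.4,-78,4],"claw":8.5},{"twist":[0,0,-1.26],"travel":[27.4,-78,4],"claw":8.5},{"twist":[0,0,-1.26],"travel":[27.4,-78,4],"claw":8.5},{"twist":[0,0,-1.26],"travel":[27.4,-78,4],"claw":8.5},{"twist":[0,0,-1.26],"travel":[27.4,-78,4],"claw":8.5},{"twist":[0,0,-1.26],"travel":[27.4,-78,4],"claw":8.5},{"twist":[0,0,-1.26],"travel":[27.4,-78,4],"claw":8.5},{"twist":[0,0,-1.26],"travel":[27.4,-78,4],"claw":8.5}]'

```text
clock: 1.9
eef_pos: [0.4051, -0.0307, 0.2609]
tool_rot: [0.001, 0.727, 0.687, 0.001]
force: [1.4, 0.1, 0.2]
finger_gap: 0.995
```

Request:
servo_tool --commands '[{"twist":[0,0,0],"travel":[7.5,-21.4,1],"claw":8.5},{"twist":[0,0,0],"travel":[7.5,-21.4,1],"claw":8.5},{"twist":[0,0,0],"travel":[7.5,-21.4,1],"claw":8.5},{"twist":[0,0,0],"travel":[7.5,-21.4,1],"claw":8.5},{"twist":[0,0,0],"travel":[7.5,-21.4,1],"claw":8.5},{"twist":[0,0,0],"travel":[7.5,-21.4,1],"claw":8.5},{"twist":[0,0,0],"travel":[7.5,-21.4,1],"claw":8.5}]'

```text
clock: 2.6
eef_pos: [0.4798, -0.2448, 0.2704]
tool_rot: [-0.0, 0.727, 0.686, 0.001]
force: [0.4, 0.5, -0.3]
finger_gap: 0.997
```

Run:
```python
from h import *
o=r.get_obs(); print(o['clock'],o['eef_pos'],o['tool_rot'])
K,T=cam('wrist',o); w=r.get_image('wrist'); save(w,'w1.png'); np.savez('w1.npz',K=K,T=T)
print('cam',(-T[:3,:3].T@T[:3,3]).round(3), 'f',K[0,0], 'tcp px',proj(o['eef_pos'],K,T))
for d in r.silhouettes('wrist','ferrule')[:2]:
    m=d['pixels'].astype(np.uint8); c=cv2.findNonZero(m); rc=cv2.minAreaRect(c); b=cv2.boxPoints(rc)
    print(d['conf'],np.round(d['extent'],1),np.round(b,1).tolist(),[back(p,.066,K,T)[:2].round(4) for p in b],back(rc[0],.066,K,T))
# upper die from the start top image
Kt,Tt=cam('top'); print('upper die',back((291,170),.05,Kt,Tt))
```

```text
2.6 [ 0.47980544 -0.24479563  0.27038625] [-3.47178747e-04  7.27266815e-01  6.86354413e-01  6.92448084e-04]
cam [ 0.485 -0.172  0.412] f 293.7828782054008 tcp px [[322.2733018  261.19043668]]
0.63 [325.9 182.4  42.3  18.9] [[304.0, 175.0], [347.0, 175.0], [347.0, 191.0], [304.0, 191.0]] [array([ 0.4576, -0.2345]), array([ 0.5087, -0.2374]), array([ 0.508, -0.257]), array([ 0.4561, -0.254 ])] [ 0.48261406 -0.245668    0.066     ]
upper die [0.63623182 0.12457383 0.05      ]
```

View pics/w1.png

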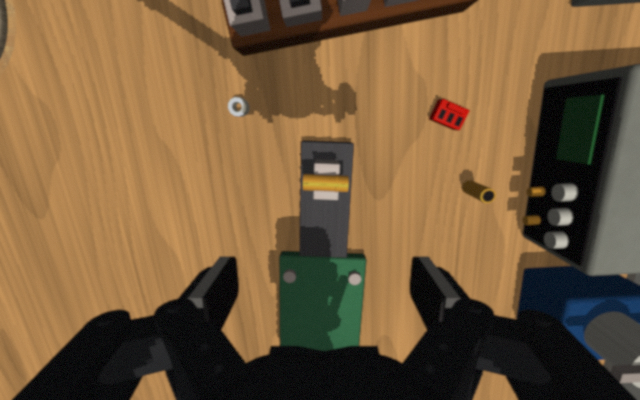

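The picture shows the ferrule at (326,182) across the lower die, along the image row, and the shoe running down the image at columns 300–350. The networks' three estimates agree within 2 mm. The jaws straddle the tube with 15 mm to spare at each end, so I'll descend and grip.

Request:
servo_tool --commands '[{"twist":[0,0,0],"travel":[0.3,-0.1,-5],"claw":8.5},{"twist":[0,0,0],"travel":[0.3,-0.1,-10],"claw":8.5},{"twist":[0,0,0],"travel":[0.3,-0.1,-15],"claw":8.5},{"twist":[0,0,0],"travel":[0.3,-0.1,-19],"claw":8.5},{"twist":[0,0,0],"travel":[0.3,-0.1,-21.5],"claw":8.5},{"twist":[0,0,0],"travel":[0.3,-0.1,-22.7],"claw":8.5},{"twist":[0,0,0],"travel":[0.3,-0.1,-22.7],"claw":8.5},{"twist":[0,0,0],"travel":[0.3,-0.1,-22.7],"claw":8.5}]' --newtons 35

```text
clock: 3.5
eef_pos: [0.4835, -0.2445, 0.0452]
tool_rot: [0.001, 0.726, 0.687, 0.001]
force: [0.2, 0.2, 0.5]
finger_gap: 0.997
```

Request:
servo_tool --commands '[{"twist":[0,0,0],"travel":[0,0,0],"claw":6},{"twist":[0,0,0],"travel":[0,0,0],"claw":5.6},{"twist":[0,0,0],"travel":[0,0,0],"claw":4.8},{"twist":[0,0,0],"travel":[0,0,0],"claw":4.8},{"twist":[0,0,0],"travel":[0,0,0],"claw":4.8},{"twist":[0,0,0],"travel":[0,0,0],"claw":4.8},{"twist":[0,0,0],"travel":[0,0,0],"claw":4.8},{"twist":[0,0,0],"travel":[0,0,0],"claw":4.8}]'

```text
clock: 4.3
eef_pos: [0.4845, -0.2451, 0.0469]
tool_rot: [0.003, 0.726, 0.687, 0.002]
force: [-0.2, 1.0, 5.8]
finger_gap: 0.625
```

Run:
```python
from h import *
o=r.get_obs(); print(o['clock'],o['eef_pos'],o['force'],o['finger_gap']*8.54)
save(r.get_image('wrist'),'w2.png')
```

```text
4.3 [ 0.48452522 -0.24505707  0.04690604] [-0.1815882   0.95880016  5.81864398] 5.335353279186075
```

View pics/w2.png

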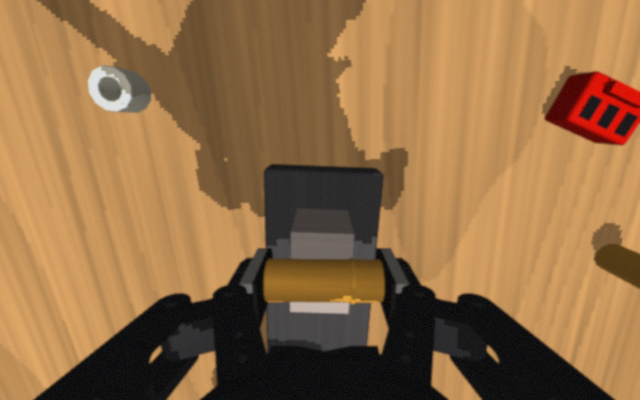

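Gripped at both ends (5.34 cm opening). I'll lift and look at the bare die.

Request:
servo_tool --commands '[{"twist":[0,0,0],"travel":[0,0,1],"claw":4.8},{"twist":[0,0,0],"travel":[0,0,4],"claw":4.8},{"twist":[0,0,0],"travel":[0,0,8],"claw":4.8},{"twist":[0,0,0],"travel":[0,0,13],"claw":4.8},{"twist":[0,0,0],"travel":[0,0,17],"claw":4.8},{"twist":[0,0,0],"travel":[0,0,17],"claw":4.8},{"twist":[0,0,0],"travel":[0,0,17],"claw":4.8}]'

```text
clock: 5.05
eef_pos: [0.4847, -0.2453, 0.2186]
tool_rot: [0.004, 0.726, 0.687, 0.002]
force: [-0.2, 0.6, -1.2]
finger_gap: 0.628
```

Run:
```python
from h import *
o=r.get_obs(); print(o['clock'],o['eef_pos'],o['tool_rot'],o['force'],o['finger_gap']*8.54)
w=r.get_image('wrist'); K,T=cam('wrist',o); np.savez('w3.npz',K=K,T=T); save(w,'w3.png')
c=w[100:260,240:420]; save(cv2.resize(c,(720,640)[:2],interpolation=cv2.INTER_CUBIC)[:600],'w3c.png')
print(proj([.4826,-.2457,.06],K,T))
t=r.get_image('top'); save(t,'t3.png')
```

```text
5.05 [ 0.4847489  -0.24529178  0.21862608] [0.00420953 0.72640316 0.68725355 0.0018104 ] [-0.24420112  0.59639379 -1.15184413] 5.3633364788989555
[[319.77779361 191.17989284]]
```

View pics/w3c.png

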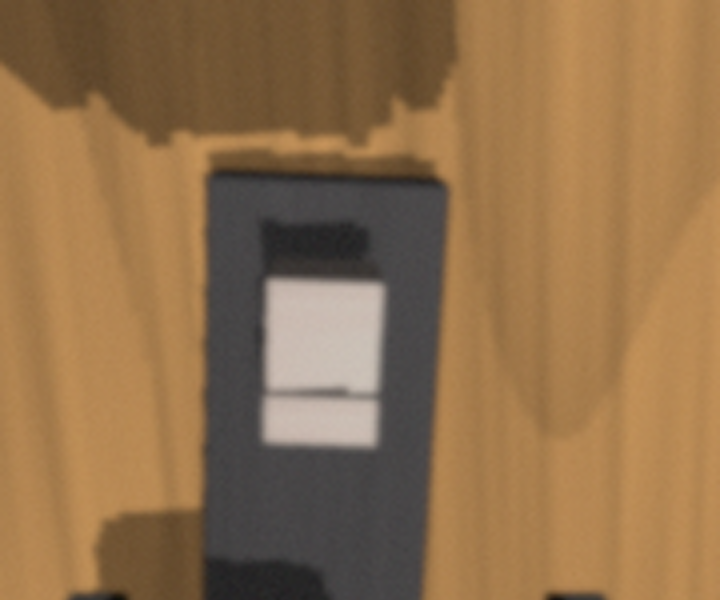

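The bare lower die shows clearly; its top corners are at crop (266,280), (385,280), (379,447) and (262,445). I'll fit its rectangle.

Run:
```python
from h import *
d=np.load('w3.npz');K,T=d['K'],d['T']
c=np.array([(266,280),(385,280),(379,447),(262,445)])/4+[240,100]-.375
P=np.array([back(p,.06,K,T) for p in c]); print(P.round(4),P.mean(0))
print('sizes',[np.linalg.norm(P[i]-P[(i+1)%4]).round(4) for i in range(4)])
w=cv2.imread('pics/w3.png').astype(int)
m=((w.min(2)>140)&(w.max(2)-w.min(2)<30)).astype(np.uint8); m[:160]=0;m[220:]=0;m[:,:290]=0;m[:,350:]=0
pts=cv2.findNonZero(m)[:,0]; Q=np.array([back(p,.06,K,T)[:2] for p in pts])*1000
print(len(pts),cv2.minAreaRect(Q.astype(np.float32)))
# shoe side edges, z=.022
g=w.sum(2); L=[];Rr=[]
for y in range(150,250):
    row=g[y,280:365]; dk=np.where(row<270)[0]+280
    if y>215 or True: L.append(back((dk[0]-.5,y),.022,K,T)[:2]);Rr.append(back((dk[-1]+.5,y),.022,K,T)[:2])
for E in(L,Rr):
    E=np.array(E);f=np.polyfit(E[:,1],E[:,0],1);res=E[:,0]-np.polyval(f,E[:,1]);k=abs(res)<.002;f=np.polyfit(E[k,1],E[k,0],1);print('slope dx/dy',f[0],'x at y=-.246',np.polyval(f,-.246),k.sum())
# upper die and basket in top view
t=cv2.imread('pics/t3.png'); K,T=cam('top')
print('basket',[back((170+a/2.5,100+b/2.5),.06,K,T)[:2].round(3) for a,b in((13,203),(143,187),(163,350),(25,365))])
```

```text
[[ 0.4699 -0.2222  0.06  ]
 [ 0.5005 -0.2239  0.06  ]
 [ 0.4969 -0.2688  0.06  ]
 [ 0.4656 -0.2665  0.06  ]] [ 0.48324434 -0.24533543  0.06      ]
sizes [np.float64(0.0306), np.float64(0.0451), np.float64(0.0314), np.float64(0.0445)]
1056 ((483.10992431640625, -245.32537841796875), (43.24390411376953, 29.160888671875), 84.02994537353516)
slope dx/dy 0.12312450091504382 x at y=-.246 0.4482471776205159 32
slope dx/dy 0.09271392978716249 x at y=-.246 0.5171930239361084 100
basket [array([0.609, 0.4  ]), array([0.623, 0.276]), array([0.467, 0.254]), array([0.455, 0.381])]
```

Request:
servo_tool --commands '[{"twist":[0,0,0.15],"travel":[5.5,57.3,2],"claw":4.8},{"twist":[0,0,0.15],"travel":[5.5,57.3,2],"claw":4.8},{"twist":[0,0,0.15],"travel":[5.5,57.3,2],"claw":4.8},{"twist":[0,0,0.15],"travel":[5.5,57.3,2],"claw":4.8},{"twist":[0,0,0.15],"travel":[5.5,57.3,2],"claw":4.8},{"twist":[0,0,0.15],"travel":[5.5,57.3,2],"claw":4.8},{"twist":[0,0,0.15],"travel":[5.5,57.3,2],"claw":4.8},{"twist":[0,0,0.15],"travel":[5.5,57.3,2],"claw":4.8},{"twist":[0,0,0.15],"travel":[5.5,57.3,2],"claw":4.8},{"twist":[0,0,0.15],"travel":[5.5,57.3,2],"claw":4.8},{"twist":[0,0,0.15],"travel":[5.5,57.3,2],"claw":4.8},{"twist":[0,0,0.15],"travel":[5.5,57.3,2],"claw":4.8}]'

```text
clock: 6.35
eef_pos: [0.5374, 0.3322, 0.2334]
tool_rot: [-0.0, 0.672, 0.741, 0.0]
force: [0.8, -1.0, -0.5]
finger_gap: 0.624
```

Request:
servo_tool --commands '[{"twist":[0,0,0],"travel":[0.1,-0.4,-5],"claw":4.8},{"twist":[0,0,0],"travel":[0.1,-0.4,-10],"claw":4.8},{"twist":[0,0,0],"travel":[0.1,-0.4,-15],"claw":4.8},{"twist":[0,0,0],"travel":[0.1,-0.4,-18],"claw":4.8},{"twist":[0,0,0],"travel":[0.1,-0.4,-19.3],"claw":4.8},{"twist":[0,0,0],"travel":[0.1,-0.4,-19.3],"claw":4.8},{"twist":[0,0,0],"travel":[0.1,-0.4,-19.3],"claw":7},{"twist":[0,0,0],"travel":[0.1,-0.4,-19.3],"claw":7},{"twist":[0,0,0],"travel":[0.1,-0.4,-19.3],"claw":7},{"twist":[0,0,0],"travel":[0.1,-0.4,-14],"claw":7},{"twist":[0,0,0],"travel":[0.1,-0.4,-8],"claw":7},{"twist":[0,0,0],"travel":[0.1,-0.4,-3],"claw":7}]'

```text
clock: 7.55
eef_pos: [0.5385, 0.3282, 0.1934]
tool_rot: [0.0, 0.672, 0.741, 0.001]
force: [1.3, 1.0, 0.7]
finger_gap: 0.821
```

Run:
```python
from h import *
o=r.get_obs(); print(o['clock'],o['eef_pos'],o['force'])
w=r.get_image('wrist'); K,T=cam('wrist',o); save(w,'w4.png')
for d in r.look_for('wrist','ferrule')[:3]: print(d['conf'],d['extent'],back(d['extent'][:2],.014,K,T))
for d in r.look_for('wrist','basket')[:2]: print('b',d['conf'],d['extent'])
t=r.get_image('top'); save(t,'t4.png'); 
# press yaw from w1 shoe edges
d=np.load('w1.npz');K,T=d['K'],d['T']; g=cv2.imread('pics/w1.png').astype(int).sum(2)
L=[];Q=[]
for y in range(150,248):
    dk=np.where(g[y,285:370]<270)[0]+285
    if len(dk): L.append(back((dk[0]-.5,y),.022,K,T)[:2]);Q.append(back((dk[-1]+.5,y),.022,K,T)[:2])
for E in(L,Q):
    E=np.array(E);f=np.polyfit(E[:,1],E[:,0],1)
    for i in range(3): k=abs(E[:,0]-np.polyval(f,E[:,1]))<.002;f=np.polyfit(E[k,1],E[k,0],1)
    print(f[0],np.polyval(f,-.2453),k.sum())
```

```text
7.55 [0.53846068 0.32821675 0.19343711] [1.25674924 1.0171849  0.71144685]
0.64 [326.0, 184.9, 50.6, 17.8] [0.54173447 0.33071621 0.014     ]
b 0.63 [330.0, 192.1, 176.8, 131.8]
0.3135509143055922 0.4480584708528076 25
0.09115598342692685 0.5176876951456736 98
```

The network finds the ferrule inside the basket at (0.542, 0.331). The shoe's edge in two pictures gives a press yaw of about −0.091 rad, with the nest at (0.483, −0.245). Next I'll hover over the grey tang die.

Request:
servo_tool --commands '[{"twist":[0,0,0],"travel":[9.7,-20.3,2],"claw":7},{"twist":[0,0,0],"travel":[9.7,-20.3,2],"claw":7},{"twist":[0,0,0],"travel":[9.7,-20.3,2],"claw":7},{"twist":[0,0,0],"travel":[9.7,-20.3,2],"claw":7},{"twist":[0,0,0],"travel":[9.7,-20.3,2],"claw":7},{"twist":[0,0,0],"travel":[9.7,-20.3,2],"claw":7},{"twist":[0,0,0],"travel":[9.7,-20.3,2],"claw":7}]'

```text
clock: 8.45
eef_pos: [0.6355, 0.1253, 0.2121]
tool_rot: [-0.0, 0.672, 0.74, 0.002]
force: [0.7, 0.9, -0.3]
finger_gap: 0.823
```

Run:
```python
from h import *
o=r.get_obs(); print(o['clock'],o['eef_pos'],o['tool_rot'])
w=r.get_image('wrist'); K,T=cam('wrist',o); np.savez('w5.npz',K=K,T=T); save(w,'w5.png')
print('tcp axis px at z=.03',proj(np.r_[o['eef_pos'][:2],.03],K,T))
for d in r.look_for('wrist','upper_die')[:5]: print(d['conf'],d['extent'],back(d['extent'][:2],.025,K,T))
t=cv2.imread('pics/t4.png')[150:260,170:270]
a=cv2.resize(w[120:250,230:400],None,fx=4,fy=4,interpolation=cv2.INTER_CUBIC); save(a,'w5c.png'); print(a.shape)
```

```text
8.45 [0.63553474 0.12525647 0.21206592] [-2.06602171e-04  6.72432557e-01  7.40155760e-01  1.96587279e-03]
tcp axis px at z=.03 [[322.72245414 186.63928423]]
0.92 [333.4, 184.3, 38.2, 44.6] [0.64751753 0.12803447 0.025     ]
0.9 [373.9, 262.7, 35.5, 50.2] [0.70786151 0.03439506 0.025     ]
0.9 [392.4, 95.8, 51.8, 44.9] [0.69928332 0.22836374 0.025     ]
0.63 [260.6, 232.2, 28.9, 44.2] [0.56685157 0.06148071 0.025     ]
0.56 [106.5, 73.0, 68.2, 56.6] [0.40287114 0.22181104 0.025     ]
(520, 680, 3)
```

View pics/w5c.png

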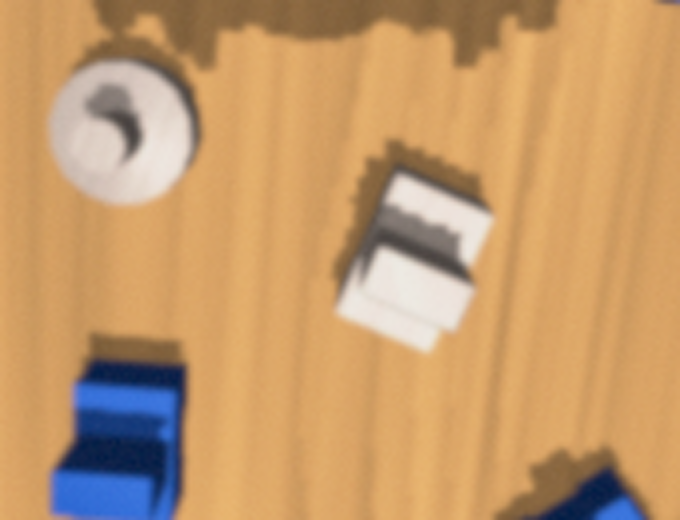

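The crop shows the grey steel die with an upright flat tang at crop (415,260); the round punch is at (125,130), and the blue look-alikes sit lower left and lower right. This is the die meant.

Run:
```python
from h import *
d=np.load('w5.npz');K,T=d['K'],d['T']
for n,z,c in(('tang',.056,[(378,246),(474,288),(455,331),(362,290)]),('block',.026,[(397,167),(493,213),(431,352),(338,312)])):
    P=np.array([back(np.array(p)/4+[230,120]-.375,z,K,T)[:2] for p in c]); e=P[1]-P[0]; e2=P[2]-P[3]; s=P[0]-P[3]; s2=P[1]-P[2]
    print(n,P.mean(0).round(4),[np.linalg.norm(v).round(4) for v in(e,e2,s,s2)],'xyaw',[round(np.arctan2(v[1],v[0]),3) for v in(e,e2)],'yyaw-90',[round(np.arctan2(v[1],v[0])-np.pi/2,3) for v in(s,s2)])
```

```text
tang [0.6472 0.1266] [np.float64(0.0274), np.float64(0.0269), np.float64(0.0124), np.float64(0.0126)] xyaw [np.float64(-0.323), np.float64(-0.33)] yyaw-90 [np.float64(-0.247), np.float64(-0.29)]
block [0.6474 0.1272] [np.float64(0.03), np.float64(0.0296), np.float64(0.045), np.float64(0.0442)] xyaw [np.float64(-0.349), np.float64(-0.324)] yyaw-90 [np.float64(-0.287), np.float64(-0.297)]
```

Request:
servo_tool --commands '[{"twist":[0,0,1.17],"travel":[1.2,0.2,-6],"claw":6},{"twist":[0,0,1.17],"travel":[1.2,0.2,-6],"claw":6},{"twist":[0,0,1.17],"travel":[1.2,0.2,-6],"claw":6},{"twist":[0,0,1.17],"travel":[1.2,0.2,-6],"claw":6},{"twist":[0,0,1.17],"travel":[1.2,0.2,-6],"claw":6},{"twist":[0,0,1.17],"travel":[1.2,0.2,-6],"claw":6},{"twist":[0,0,1.17],"travel":[1.2,0.2,-6],"claw":6},{"twist":[0,0,1.17],"travel":[1.2,0.2,-6],"claw":6},{"twist":[0,0,1.17],"travel":[1.2,0.2,-6],"claw":6},{"twist":[0,0,1.17],"travel":[1.2,0.2,-6],"claw":6}]'

```text
clock: 9.55
eef_pos: [0.6465, 0.1299, 0.1524]
tool_rot: [-0.001, 0.151, 0.989, 0.002]
force: [0.4, -0.8, -0.9]
finger_gap: 0.701
```

Run:
```python
from h import *
o=r.get_obs(); print(o['clock'],o['eef_pos'],o['tool_rot'])
q=o['tool_rot'];M=R.from_quat([q[1],q[2],q[3],q[0]]).as_matrix();print('yaz',np.arctan2(M[1,1],M[0,1]),M[:,2])
w=r.get_image('wrist'); K,T=cam('wrist',o); np.savez('w6.npz',K=K,T=T)
c=proj([.6473,.127,.04],K,T)[0].astype(int); print(c)
a=w[c[1]-70:c[1]+70,c[0]-80:c[0]+80]; print(c-[80,70]); save(cv2.resize(a,None,fx=4,fy=4,interpolation=cv2.INTER_CUBIC),'w6c.png')
```

```text
9.55 [0.64653575 0.12991151 0.15238648] [-0.00146577  0.15113036  0.9885109   0.00191698]
yaz 1.2673662829205474 [-0.00231842  0.00423296 -0.99998835]
[320 204]
[240 134]
```

View pics/w6c.png

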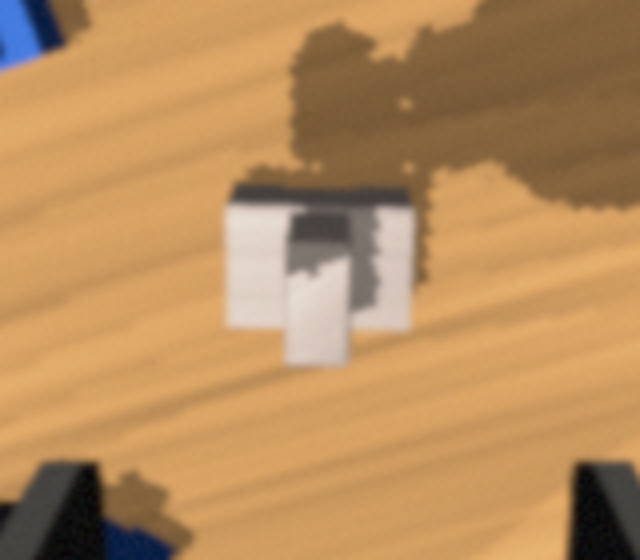

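The die is square to the image: block corners at crop (228,206), (413,206), (411,329), (226,326), with the tang between columns 287 and 349.

Run:
```python
from h import *
d=np.load('w6.npz');K,T=d['K'],d['T']
for n,z,c in(('tang',.056,[(288,240),(349,240),(349,366),(286,364)]),('block',.026,[(228,206),(413,206),(411,329),(226,327)])):
    P=np.array([back(np.array(p)/4+[240,134]-.375,z,K,T)[:2] for p in c]); v=P[1]-P[0]; u=P[2]-P[3]; s=P[0]-P[3];t=P[1]-P[2]
    print(n,P.mean(0).round(4),[(np.linalg.norm(k).round(4),np.arctan2(k[1],k[0]).round(3)) for k in(v,u,s,t)])
```

```text
tang [0.6468 0.1264] [(np.float64(0.0127), np.float64(1.267)), (np.float64(0.0136), np.float64(1.233)), (np.float64(0.0275), np.float64(2.811)), (np.float64(0.0279), np.float64(2.842))]
block [0.6471 0.1263] [(np.float64(0.0431), np.float64(1.267)), (np.float64(0.0445), np.float64(1.255)), (np.float64(0.0297), np.float64(2.796)), (np.float64(0.0302), np.float64(2.841))]
```

Request:
servo_tool --commands '[{"twist":[0,0,-0.01],"travel":[0.05,-0.35,-4],"claw":6},{"twist":[0,0,-0.01],"travel":[0.05,-0.35,-8],"claw":6},{"twist":[0,0,-0.01],"travel":[0.05,-0.35,-10.5],"claw":6},{"twist":[0,0,-0.01],"travel":[0.05,-0.35,-12],"claw":6},{"twist":[0,0,-0.01],"travel":[0.05,-0.35,-12],"claw":6},{"twist":[0,0,-0.01],"travel":[0.05,-0.35,-12],"claw":6},{"twist":[0,0,-0.01],"travel":[0.05,-0.35,-12],"claw":6}]' --newtons 60

```text
clock: 10.3
eef_pos: [0.6483, 0.1264, 0.0338]
tool_rot: [-0.0, 0.156, 0.988, 0.002]
force: [0.2, -0.1, 0.8]
finger_gap: 0.7
```

Request:
servo_tool --commands '[{"twist":[0,0,0],"travel":[-0.1,0,-0.2],"claw":3},{"twist":[0,0,0],"travel":[-0.1,0,-0.2],"claw":2.2},{"twist":[0,0,0],"travel":[-0.1,0,-0.2],"claw":1.6},{"twist":[0,0,0],"travel":[-0.1,0,-0.2],"claw":0.9},{"twist":[0,0,0],"travel":[-0.1,0,-0.2],"claw":0.9},{"twist":[0,0,0],"travel":[-0.1,0,-0.2],"claw":0.9},{"twist":[0,0,0],"travel":[-0.1,0,-0.2],"claw":0.9},{"twist":[0,0,0],"travel":[-0.1,0,-0.2],"claw":0.9},{"twist":[0,0,0],"travel":[-0.1,0,-0.2],"claw":0.9},{"twist":[0,0,0],"travel":[-0.1,0,-0.2],"claw":0.9}]'

```text
clock: 11.3
eef_pos: [0.6476, 0.1263, 0.0325]
tool_rot: [0.0, 0.156, 0.988, 0.002]
force: [-1.1, 0.4, 5.8]
finger_gap: 0.147
```

Run:
```python
from h import *
o=r.get_obs(); print(o['clock'],o['eef_pos'],o['force'],o['finger_gap']*8.54)
q=o['tool_rot'];M=R.from_quat([q[1],q[2],q[3],q[0]]).as_matrix();print('yaz',np.arctan2(M[1,1],M[0,1]),M[:,2])
w=r.get_image('wrist'); K,T=cam('wrist',o); np.savez('w7.npz',K=K,T=T); save(w,'w7.png')
```

```text
11.3 [0.64758277 0.1262544  0.03250079] [-1.12316437  0.43142573  5.81502184] 1.2550007525172038
yaz 1.2571180045686638 [ 0.00132246  0.00428985 -0.99998992]
```

View pics/w7.png

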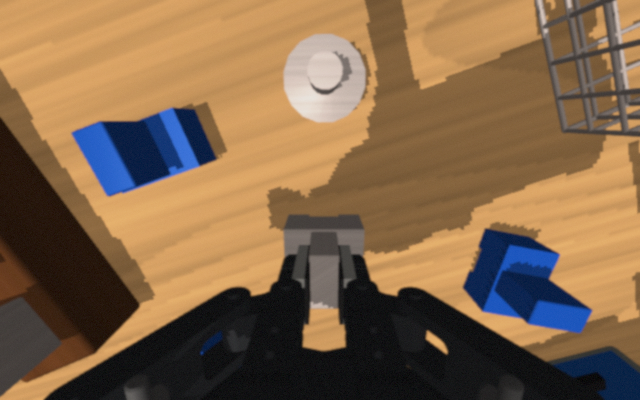

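Gripped on the tang (1.26 cm opening); the view shows both pads flat on the tang and the block below them. I'll lift.

Request:
servo_tool --commands '[{"twist":[0,0,0],"travel":[0,0,1],"claw":0.9},{"twist":[0,0,0],"travel":[0,0,3],"claw":0.9},{"twist":[0,0,0],"travel":[0,0,7],"claw":0.9},{"twist":[0,0,0],"travel":[0,0,11],"claw":0.9},{"twist":[0,0,0],"travel":[0,0,15],"claw":0.9},{"twist":[0,0,0],"travel":[0,0,18.5],"claw":0.9},{"twist":[0,0,0],"travel":[0,0,18.5],"claw":0.9},{"twist":[0,0,0],"travel":[0,0,18.5],"claw":0.9}]' --newtons 70

```text
clock: 12.15
eef_pos: [0.6471, 0.1263, 0.2171]
tool_rot: [0.0, 0.156, 0.988, 0.002]
force: [-0.8, -0.1, -4.3]
finger_gap: 0.15
```

Request:
servo_tool --commands '[{"twist":[0,0,0.05],"travel":[-1.6,-3.7,0],"claw":0.9},{"twist":[0,0,0.1],"travel":[-3.2,-7.4,0],"claw":0.9},{"twist":[0,0,0.15],"travel":[-4.8,-11.1,0],"claw":0.9},{"twist":[0,0,0.2],"travel":[-6.4,-14.8,0],"claw":0.9},{"twist":[0,0,0.223],"travel":[-8,-18.5,0],"claw":0.9},{"twist":[0,0,0.223],"travel":[-9.7,-22.2,0],"claw":0.9},{"twist":[0,0,0.223],"travel":[-11.3,-25.9,0],"claw":0.9},{"twist":[0,0,0.223],"travel":[-12.9,-29.6,0],"claw":0.9},{"twist":[0,0,0.223],"travel":[-14.5,-33.3,0],"claw":0.9},{"twist":[0,0,0.223],"travel":[-16.4,-37.1,0],"claw":0.9},{"twist":[0,0,0.223],"travel":[-16.4,-37.1,0],"claw":0.9},{"twist":[0,0,0.223],"travel":[-16.4,-37.1,0],"claw":0.9}]'

```text
clock: 13.35
eef_pos: [0.4813, -0.2444, 0.2143]
tool_rot: [-0.002, 0.047, 0.999, 0.004]
force: [-0.2, 0.9, -4.2]
finger_gap: 0.146
```

```bash
cat > st.py <<'E'
from h import *
o=r.get_obs(); print(o['clock'],o['eef_pos'],o['force'],o['finger_gap']*8.54)
q=o['tool_rot'];M=R.from_quat([q[1],q[2],q[3],q[0]]).as_matrix();print('yaz',np.arctan2(M[1,1],M[0,1]),M[:,2])
E
python3 - <<'E'
from st import *
w=r.get_image('wrist'); K,T=cam('wrist',o); np.savez('w8.npz',K=K,T=T); save(w,'w8.png')
a=w[130:330,210:430]; save(cv2.resize(a,(660,600),interpolation=cv2.INTER_CUBIC),'w8c.png')
E
```

```text
13.35 [ 0.4813157  -0.24442963  0.21433533] [-0.17640536  0.93732981 -4.24717536] 1.2439758405648524
yaz 1.4773821793437392 [-0.00456168  0.00843361 -0.99995403]
```

View pics/w8c.png

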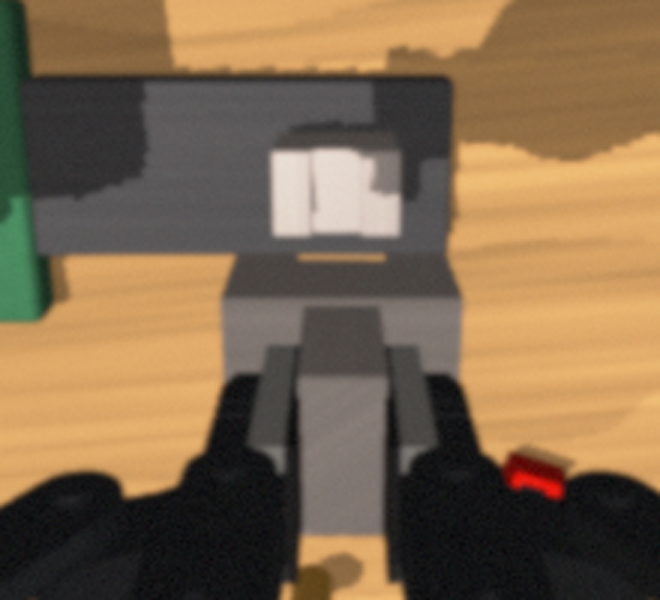

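The held die is square in the crop, with the tang at columns 300–387 and the block edge at row 297. The bare lower die behind it spans (271,150)–(402,237), and the shoe's edges run level with the image, so the yaw agrees. I'll compare the two in the same picture.

Run:
```python
from st import *
d=np.load('w8.npz');K,T=d['K'],d['T']; z0=.21434-.0325
f=lambda c,z:np.array([back(np.array(p)/3+[210,130]-.33,z,K,T)[:2] for p in c])
th=M[:,1][:2]/np.linalg.norm(M[:,1][:2]); ax=np.array([th[1],-th[0]])
tcp=o['eef_pos'][:2]
P=f([(300,376),(387,376),(385,535),(301,535)],z0+.056); print('tang',P.round(4),P.mean(0),'rel tcp along x,y',(P.mean(0)-tcp)@ax,(P.mean(0)-tcp)@th)
B=f([(224,297),(460,297)],z0+.026); print('block edge mid',B.mean(0),(B.mean(0)-tcp)@ax,(B.mean(0)-tcp)@th, np.linalg.norm(B[1]-B[0]))
L=f([(271,150),(402,151),(402,237),(271,237)],.06);print('low',L.round(4),L.mean(0)); 
for a,b in((0,1),(3,2)): v=L[b]-L[a];print(np.linalg.norm(v),np.arctan2(v[1],v[0]))
S=f([(38,75),(450,77),(447,253),(40,253)],.022)
for a,b in((0,1),(3,2)): v=S[b]-S[a];print('shoe',np.arctan2(v[1],v[0]))
```

```text
13.4 [ 0.48193508 -0.24369642  0.21474427] [ 0.60249527  0.07129703 -4.13022335] 1.2676173990705724
yaz 1.4790193744563673 [-0.00382661  0.00813002 -0.99995963]
tang [[ 0.4666 -0.2494]
 [ 0.4678 -0.2367]
 [ 0.4949 -0.2391]
 [ 0.4936 -0.2522]] [ 0.4807372  -0.24434267] rel tcp along x,y -0.001133607426801075 -0.0007533205248646436
block edge mid [ 0.46609565 -0.24289505] -0.015846214557894454 -0.0006536632488517247 0.042416165120228486
low [[ 0.466  -0.266 ]
 [ 0.4705 -0.2215]
 [ 0.5012 -0.2238]
 [ 0.4968 -0.2696]] [ 0.48360998 -0.24522571]
0.044731092802942456 1.4684318390710815
0.046012976419889 1.475305643293884
shoe 1.4720767908001229
shoe 1.4751386227725205
```

Request:
servo_tool --commands '[{"twist":[-0.004,-0.005,-0.003],"travel":[0.2,-0.15,-3],"claw":0.9},{"twist":[-0.004,-0.005,-0.003],"travel":[0.2,-0.15,-6],"claw":0.9},{"twist":[-0.004,-0.005,-0.003],"travel":[0.2,-0.15,-8],"claw":0.9},{"twist":[-0.004,-0.005,-0.003],"travel":[0.2,-0.15,-8.5],"claw":0.9},{"twist":[-0.004,-0.005,-0.003],"travel":[0.2,-0.15,-8.5],"claw":0.9},{"twist":[-0.004,-0.005,-0.003],"travel":[0.2,-0.15,-8.5],"claw":0.9},{"twist":[-0.004,-0.005,-0.003],"travel":[0.2,-0.15,-8.5],"claw":0.9}]'

```text
clock: 14.1
eef_pos: [0.485, -0.2454, 0.131]
tool_rot: [0.002, 0.047, 0.999, 0.001]
force: [-0.3, 0.4, -3.7]
finger_gap: 0.149
```

```bash
python3 st.py
```

```text
14.1 [ 0.48498048 -0.24544057  0.13104084] [-0.25357486  0.40676062 -3.72794732] 1.2704433549589484
yaz 1.4766535165950598 [ 0.00345794  0.00264643 -0.99999052]
```

Request:
servo_tool --commands '[{"twist":[0.001,0.001,0],"travel":[-0.1,0,-1],"claw":0.9},{"twist":[0.001,0.001,0],"travel":[-0.1,0,-2],"claw":0.9},{"twist":[0.001,0.001,0],"travel":[-0.1,0,-2.5],"claw":0.9},{"twist":[0.001,0.001,0],"travel":[-0.1,0,-2.8],"claw":0.9},{"twist":[0.001,0.001,0],"travel":[-0.1,0,-2.8],"claw":0.9},{"twist":[0.001,0.001,0],"travel":[-0.1,0,-2.8],"claw":0.9},{"twist":[0.001,0.001,0],"travel":[-0.1,0,-2.8],"claw":0.9},{"twist":[0.001,0.001,0],"travel":[-0.1,0,-2.8],"claw":0.9},{"twist":[0.001,0.001,0],"travel":[-0.1,0,-2.8],"claw":0.9}]'

```text
clock: 15.0
eef_pos: [0.4841, -0.2455, 0.1033]
tool_rot: [0.001, 0.047, 0.999, 0.002]
force: [0.5, -0.3, -4.2]
finger_gap: 0.151
```

Run:
```python
from st import *
w=r.get_image('wrist'); K,T=cam('wrist',o); np.savez('w9.npz',K=K,T=T); save(w,'w9.png')
s=r.get_image('scene'); t=r.get_image('top'); save(s,'s9.png'); save(t,'t9.png')
a=cv2.resize(w[150:350,220:420],(400,400),interpolation=cv2.INTER_CUBIC)
b=cv2.resize(s[195:295,115:215],(400,400),interpolation=cv2.INTER_CUBIC); 
c=cv2.resize(t[150:260,160:300],(400,200)); c2=cv2.resize(s[150:250,330:480],(400,200))
save(np.vstack([np.hstack([a,b]),np.hstack([c,c2])]),'m9.png')
```

```text
15.0 [ 0.48414083 -0.2455401   0.10330044] [ 0.46682693 -0.3004517  -4.18505522] 1.289278621383089
yaz 1.4766089922695127 [ 0.00295645  0.00336193 -0.99998998]
```

View pics/m9.png

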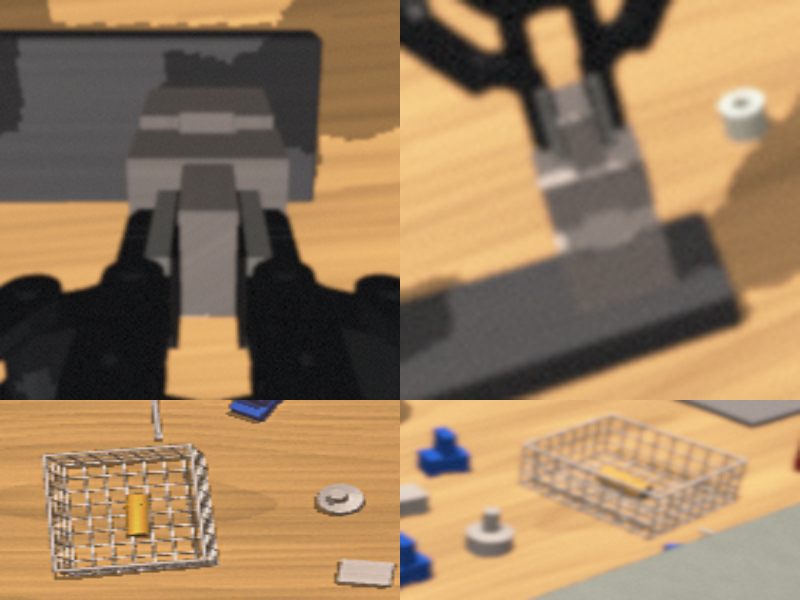

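Run:
```python
from h import *
d=np.load('w9.npz');K,T=d['K'],d['T']; w=cv2.imread('pics/w9.png')
g=cv2.cvtColor(w,cv2.COLOR_BGR2GRAY).astype(int)
print('col 290-> rows',[(y,g[y,297],g[y,340]) for y in range(190,236)][::1])
for y in(208,211,219,225): print(y,g[y,280:300],g[y,348:368])
z0=.1033-.0325
for n,x,z in(('held top -x edge',-.015,z0+.026),('held bottom -x edge',-.015,z0),('lower top -x edge',-.015,.06)):
    for yy in(-.022,.022):
        a=-.095; c=np.array([.4836,-.2452])
        p=c+[np.cos(a)*x-np.sin(a)*yy,np.sin(a)*x+np.cos(a)*yy]; print(n,yy,proj([*p,z],K,T)[0].round(1))
```

```text
col 290-> rows [(190, np.int64(87), np.int64(52)), (191, np.int64(89), np.int64(56)), (192, np.int64(88), np.int64(54)), (193, np.int64(86), np.int64(59)), (194, np.int64(80), np.int64(70)), (195, np.int64(77), np.int64(74)), (196, np.int64(74), np.int64(73)), (197, np.int64(71), np.int64(72)), (198, np.int64(74), np.int64(73)), (199, np.int64(73), np.int64(73)), (200, np.int64(76), np.int64(73)), (201, np.int64(73), np.int64(74)), (202, np.int64(75), np.int64(75)), (203, np.int64(75), np.int64(74)), (204, np.int64(74), np.int64(73)), (205, np.int64(73), np.int64(73)), (206, np.int64(75), np.int64(76)), (207, np.int64(89), np.int64(90)), (208, np.int64(107), np.int64(109)), (209, np.int64(122), np.int64(121)), (210, np.int64(122), np.int64(125)), (211, np.int64(127), np.int64(126)), (212, np.int64(123), np.int64(124)), (213, np.int64(119), np.int64(119)), (214, np.int64(99), np.int64(101)), (215, np.int64(84), np.int64(83)), (216, np.int64(75), np.int64(73)), (217, np.int64(72), np.int64(73)), (218, np.int64(72), np.int64(73)), (219, np.int64(71), np.int64(73)), (220, np.int64(74), n
[... 679 characters left out ...]
 56  54  50  53  48  53  51  52
  50  53]
211 [ 86  86  88  86  87  87  88  86  86  97 112 120 122 124 124 125 125 127
 127 127] [126 126 126 121 122 123 124 114  96  68  54  53  52  52  51  54  51  54
  50  52]
219 [86 87 86 87 86 84 82 79 74 73 69 73 71 71 74 72 73 71 72 73] [71 71 72 73 74 72 73 73 70 71 72 68 65 58 53 52 54 54 50 49]
225 [87 86 87 84 82 77 73 71 73 75 72 71 73 75 71 72 72 73 71 72] [72 70 71 71 71 71 72 72 70 73 73 72 72 73 76 77 81 84 81 84]
held top -x edge -0.022 [283.2 228.2]
held top -x edge 0.022 [364.9 228.2]
held bottom -x edge -0.022 [288.6 213.2]
held bottom -x edge 0.022 [359.2 213.2]
lower top -x edge -0.022 [290.4 208.2]
lower top -x edge 0.022 [357.2 208.2]
```

The composite shows the held die square above the lower die with a clear gap, and the ferrule lying in the basket in both the top and scene views. Comparing edges, both dies' edges are level, so the yaw agrees. The held die sits about 0.8 mm too far in +x and 0.5 mm in +y, so I'll trim that and settle.

Request:
servo_tool --commands '[{"twist":[0,0,0],"travel":[-0.08,-0.05,-0.05],"claw":0.9},{"twist":[0,0,0],"travel":[-0.08,-0.05,-0.05],"claw":0.9},{"twist":[0,0,0],"travel":[-0.08,-0.05,-0.05],"claw":0.9},{"twist":[0,0,0],"travel":[-0.08,-0.05,-0.05],"claw":0.9},{"twist":[0,0,0],"travel":[-0.08,-0.05,-0.05],"claw":0.9},{"twist":[0,0,0],"travel":[-0.08,-0.05,-0.05],"claw":0.9},{"twist":[0,0,0],"travel":[-0.08,-0.05,-0.05],"claw":0.9},{"twist":[0,0,0],"travel":[-0.08,-0.05,-0.05],"claw":0.9}]'

```text
clock: 15.95
eef_pos: [0.4832, -0.246, 0.1027]
tool_rot: [0.001, 0.047, 0.999, 0.002]
force: [0.0, -0.3, -3.5]
finger_gap: 0.148
```

Run:
```python
from st import *
w=r.get_image('wrist').mean(2).astype(int)
print('rows',[(y,w[y,297],w[y,340]) for y in(206,207,208,209,213,214,215,216,227,228,229,230)]); print(w[211,280:298],w[211,350:362],w[221,280:298],w[221,354:368])
print(np.abs(o['qvel']).max()); print(r.finish_job())
```

```text
15.95 [ 0.48323437 -0.24597237  0.10267177] [ 0.01945253 -0.29077755 -3.50074284] 1.2680952271948052
yaz 1.476610783038138 [ 0.00267279  0.0035252  -0.99999021]
rows [(206, np.int64(73), np.int64(71)), (207, np.int64(73), np.int64(72)), (208, np.int64(79), np.int64(78)), (209, np.int64(96), np.int64(95)), (213, np.int64(116), np.int64(115)), (214, np.int64(99), np.int64(99)), (215, np.int64(82), np.int64(81)), (216, np.int64(74), np.int64(73)), (227, np.int64(72), np.int64(71)), (228, np.int64(81), np.int64(81)), (229, np.int64(100), np.int64(97)), (230, np.int64(112), np.int64(114))]
[ 84  85  86  86  86  87  86  84  86  90 100 114 119 123 121 122 122 124] [124 124 121 120 120 120 112  92  65  55  51  53] [87 87 86 86 84 80 78 71 71 72 69 70 71 71 72 72 71 71] [72 70 70 73 70 71 69 62 58 54 51 51 52 51]
0.0026911657967667564
the job is handed in; nothing more can be done
None
```

I took the spoiled ferrule off the lower die and dropped it in the wire basket. I then carried the grey tang die (upper_die) over the rack and handed in with it gripped above the lower die, at 15.95 s of the 58 s allowed.

- **Ferrule:** after the drop it showed inside the basket in the wrist, top and scene pictures.
- **Hover:** the upper die's underside is about 10 mm above the lower die. By my estimate it is within about 1 mm sideways and 0.01 rad in yaw of being in line. The last picture showed both dies' edges level.
- **Holding:** the grip opening was steady at about 12.7 mm and the wrist force was just the die's weight (3.5 N). The arm was practically still.
- **Clearance:** I lifted the die to about 18 cm over the bench to pass the rack, whose tallest die is 10.5 cm. No unexpected force showed in the readings after each move.
- **Where checks disagreed:** press yaw estimates ranged from −0.08 to −0.10 rad, and I used about −0.094. One shoe edge was spoiled by a shadow, so I left it out.
- **Not checked:** I didn't re-measure the bystanders. My moves were planned to pass clear of them.

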